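# Load a grit canister into the spring dispenser

### The job

Stand the lying grit canister up on its foot, orange lid up, right against the low aluminium stop bar and let go of it there; then take it again from above, set it lid up into the wire cage of the spring dispenser on top of the canister already in it, and press the pile down until both orange catches snap in over its lid and keep it down. Leave the timer, quartz point, mortar and colander where they stand.

Things in the scene. Friction and masses are not known exactly. Their poses are not given: they have to be found in the camera images.
- canister: Closed grey plastic canister with an orange lid and a white paper band: plain cylinder 46 mm in diameter, 70 mm long, 0.12 to 0.22 kg. Origin at its centre (35 mm from both ends, on the axis); its +x axis runs along the cylinder towards the orange lid. At the start it lies on the shelf, its grey foot towards the stop bar. It may roll.
- loaded_canister: A like canister (46 mm diameter, 70 mm long), standing lid up in the dispenser on its platform, held down by the catches. Origin at the centre of its underside, z up through the lid (lid top at z = +70 mm).
- stop_bar: Low aluminium bar screwed to the shelf, 20 mm (x) by 140 mm (y) by 25 mm high. Origin at the centre of its underside; the face to butt against is the one at x = +10 mm, and its +x axis points roughly to the robot's left (world +y), to the side where the lying canister is.
- dispenser: Spring dispenser screwed to the shelf: dark base plate 120 x 120 x 12 mm, cage of four upright 8 mm wires, diagonal to the plate's x and y axes, leaving a 49 mm bore; two blue posts 24 x 12 mm at y = +-43 mm, up to z = 186 mm, carry the orange catches. Origin at the centre of the base's underside, z up the bore's axis.
- mouth (a point): Centre of the cage's top, on the bore's axis, 204 mm above the shelf (level with the wire tips). The wires are straight up to 192 mm above the shelf and flare out by 6 mm at their tips.
- catch_level (a point): Point on the bore's axis 168 mm above the shelf, level with the catches' flat undersides, under which the top lid is held. Each catch reaches in to 18 mm from the axis, is 14 mm wide and bevelled on top (171 mm at the tip to 183 mm). A canister moved down spreads them (up to 10 N) and then sits on the lid below, its underside at this level. Closed fingers fit between the catches.
- platform (a joint): Travel of the round blue spring platform under the pile, m, growing downwards: 0 with one canister held under the catches (the start), 0.070 with two held, 0.078 at the bottom stop; upper stop -0.004. Upward spring: 6 N at 0, plus 60 N/m. To latch the second canister press the pile until its lid is 2 to 7 mm below the catch level (5 to 15 N): the catches spring in over it, and it rises against them when let go.
- catch_a (a joint): Outward travel, m, of the orange catch on the dispenser's +y side: 0 sprung fully in over the bore (holding), about 0.005 while a canister's side passes it, 0.009 at most.
- catch_b (a joint): The same for the catch on the -y side.
- timer: Bystander, loose: black digital timer 50 x 85 x 50 mm with a red push button 26 mm across on top. Origin at the centre of its underside.
- quartz: Bystander, loose: smoky quartz point standing upright, six-sided, 42 mm across, 90 mm high. Origin at the centre of its underside.
- mortar: Bystander, loose: beige ceramic mortar 104 mm across, 65 mm high, its pestle leaning out to 100 mm. Origin at the centre of its underside.
- colander: Bystander, loose: steel rinse colander 150 mm across, 70 mm high. Origin at the centre of its underside.
Not all that is in view belongs to the job. What is shaped like the canister but pink or turquoise is not meant.

How it is judged (in metres and radians):
On the way:
1. the canister stands upright on the shelf, lid up, against the stop bar (gap under 20 mm), let go and at rest (angle between canister's own x axis and vertical below 0.1 rad and height (world z) of canister below 0.039 m and x of canister in the frame of stop_bar between 0.025 and 0.053 m and y of canister in the frame of stop_bar between -0.07 and 0.07 m and linear speed of canister below 0.02 m/s and contact force between canister and the fingers below 0.1 N), for 0.2 s.
At the end, for the whole second after the job is handed in: Both canisters stand lid up in the cage, one on the other, within 6 mm of its axis and 0.1 rad of upright; the upper lid is held under both catches (platform over 65 mm down, catches back in within 2 mm); all at rest and released (horizontal distance between each of canister, loaded_canister and dispenser below 0.006 m and angle between canister's own x axis and vertical below 0.1 rad and z of canister in the frame of dispenser between 0.125 and 0.1365 m and angle between loaded_canister's own z axis and vertical below 0.1 rad and z of loaded_canister in the frame of dispenser below 0.034 m and value of joint platform above 0.065 m and value of joint each of catch_a, catch_b below 0.002 m and velocity of joint platform below 0.01 m/s and linear speed of canister below 0.02 m/s and contact force between canister and the fingers below 0.1 N); the robot touches nothing.
It fails at once if the timer is shifted by more than 30 mm or tipped by more than 0.3 rad (distance of timer from where it was at the start of the episode above 0.03 m or angle between timer's own z axis and vertical above 0.3 rad).
It fails at once if the quartz is shifted by more than 30 mm or tipped by more than 0.3 rad (distance of quartz from where it was at the start of the episode above 0.03 m or angle between quartz's own z axis and vertical above 0.3 rad).
It fails at once if the mortar is shifted by more than 30 mm or tipped by more than 0.3 rad (distance of mortar from where it was at the start of the episode above 0.03 m or angle between mortar's own z axis and vertical above 0.3 rad).
It fails at once if the colander is shifted by more than 30 mm or tipped by more than 0.3 rad (distance of colander from where it was at the start of the episode above 0.03 m or angle between colander's own z axis and vertical above 0.3 rad).
It also fails if it takes over 72 s, if anything falls off the work surface, if the arm or the gripper's body presses on something with over 40 N, if the wrist force passes 120 N, or if a joint passes its speed limit or range.

### The arm

A 6-joint arm with a two-finger parallel gripper is mounted at the origin on the work surface. World frame = base frame: x ahead of the robot, y to its left, z up, the work surface at z = 0. Lengths are in m, angles in degrees, forces in N, time in s.
With the tool pointing down it reaches from about 0.35 to 0.875 m from the base axis. Payload 4.2 kg.
Tool frame: the origin (TCP) lies on the centre line of the jaws, within the pads' length; the fingertips stand 19 mm ahead of it and the grasp point (between the pads) is the TCP; z points along the fingers, y is the line along which they close (so a half turn about z gives the same grasp; the last joint's range is limited). The gripper opens to 87 mm and grips with 3 to 60 N. Pads are 19 mm wide; open, the fingers measure 117 mm over their backs; the gripper's body (75 mm by 190 mm) begins 51 mm behind the grasp point.
Start: joints at [79.274, 22.042, 0.453, 0, -68.411, -14.817], TCP at [0.269, 0.564, 0.242] pointing down, gripper open.
Joint ranges: [-179.83, 179.83], [-69.29, 118.12], [-61.27, 80.66], [-181.25, 117.63], [-171.15, -9.14], [-177.46, 177.46]. Speed limits (degrees/s): [159.86, 159.86, 180, 180, 180, 180].

### API

Orientations are given as a 3x3 rotation matrix whose columns are the frame's x, y, z axes.
In Python, from station import sense, capture, finish_job, search_frame, masks_of gives the robot as it stands.
- The arm moves only by the tool drive_tool, never from a script. Its argument "rows" is a list of rows, each a list of 7 numbers: the opening in per cent of the stroke, from 0 (shut) to 100 (fully open), then the shift along the world's x, y, z in mm, then the turn, a rotation vector about the world's x, y, z in rad. In form: [[fingers, dx, dy, dz, wx, wy, wz], ...]. A call has 1 to 5 rows; each row shifts and turns the commanded pose from where the row before left it; what a row does not reach is not made up. A row lasts 1/12 s, in which the tool goes at most 41.7 mm and 7.16 degrees, less where a joint would pass 70% of its speed; a pose out of reach is approached as far as the arm can. A call is refused whole if a number of a shift passes 41.7 or a number of a turn 0.125, either way. A call with a gripper value outside its range is refused whole. The fingers move at their own pace and stop on an object; the grip force is fixed at half the most. Time passes only in rows, so rows that do not move let the fingers close. It gives the time, the measured TCP pose, the force, the opening and the grip force at its end, in the units of the state.
- sense(): the state, without advancing time (a new reading comes with each control period).
- capture(name): name is "side" or "top"; returns a dict with "frame" (420x560x3 uint8, red, green, blue), "z_map" (420x560 float32, m along the optical axis (not along the pixel's ray), 0 where there is no reading), "fx", "fy", "cx", "cy" (pixels), "distortion" ([k1, k2, p1, p2, k3] as OpenCV has them; the pictures are not rectified), "R" (3x3) and "t" (3): a world point X has camera coordinates R X + t. Camera axes: x right, y down, z forward; pixel columns grow to the right and rows downward; lengths in m; the calibration is good to about 2 mm. A picture is of the moment at which its call begins.
- finish_job(): hands the job in; it is judged then, once.
Trained networks look in a picture, given as the dict that the camera call returned (one of the last four; its "shot" number tells which), for a name from the list of things; names that differ only in an ending like _2 or _b are one class to them, and where a whole thing is asked for, a point or a joint stands for the part that bears it (a point fixed in the world has none). Each returns a list of dicts, best first, with "p" (0 to 1); they miss things now and then, are a little off and sometimes report something else, mostly with a low value. They report only what shows in the picture. A call takes as long as a camera call. They do not tell look-alikes from the thing itself.
- search_frame(label, picture): "xy" ([column, row] in pixels, amid what is visible of it).
- masks_of(label, picture): "region" (420x560 bool, what is visible of it) and "xy" ([column, row] in pixels, amid what is visible of it).
The state is a dict: "time_s": time; "joints": joint angles; "joint_velocities": joint speeds; "effort": joint torques, N m; "tcp_pos": TCP position; "ee_rot": TCP orientation; "wrist_force": force on the tool from outside, world axes, zero at the start; "moment": the same for the moment, N m; "gripper_width": opening from 0.0 (shut) to 1.0 (fully open); "gripper_force": force on a finger pad.
Only numpy, scipy, OpenCV 4.12 (cv2) and the standard library are available. Lean on these libraries where they do the work, as an engineer would, in place of code of your own. Each camera call takes 0.05 s, during which the arm holds its last target. There are 200 camera calls.

## Working session

There is one attempt and no reset: what is moved stays moved. The work goes in short steps, Python scripts to look and compute and a tool call to move; the robot and the scene stay as the last step left them, time stands still between calls to the robot, and variables do not carry over. Pictures are saved under pics/ and viewed, at most 10 in all, crops included, and the job is handed in when it is done.

Besides the shell and the picture viewer there is one more tool, called by a JSON object that holds its "method" and its "body", one argument or row to a line. drive_tool: Moves the arm, as the interface text tells. Its arguments: {"type":"object","properties":{"rows":{"type":"array"}},"required":["rows"]}

```bash
mkdir -p pics; cat > h.py <<'E'
import numpy as np, cv2
from station import *
def save(p,name,crop=None,s=1):
    f=p["frame"][:,:,::-1]
    if crop: f=f[crop[1]:crop[3],crop[0]:crop[2]]
    cv2.imwrite("pics/"+name,cv2.resize(f,None,fx=s,fy=s,interpolation=cv2.INTER_CUBIC))
def world(p,px,z=None):
    px=np.asarray(px,float).reshape(-1,2)
    K=np.array([[p["fx"],0,p["cx"]],[0,p["fy"],p["cy"]],[0,0,1]])
    n=cv2.undistortPoints(px.reshape(-1,1,2),K,np.array(p["distortion"],float)).reshape(-1,2)
    d=p["z_map"][px[:,1].round().astype(int),px[:,0].round().astype(int)] 
    r=np.c_[n,np.ones(len(n))]
    R=np.array(p["R"]);t=np.array(p["t"])
    if z is None:
        X=(r*d[:,None]-t)@R
        return X[d>0]
    o=-R.T@t; w=r@R
    return o+w*((z-o[2])/w[:,2])[:,None]
def cloud(p,m):
    v,u=np.nonzero(m); return world(p,np.c_[u,v])
E
python3 - <<'E'
from h import *
for n in("side","top"):
    p=capture(n); save(p,n+"0.png",s=1.4)
    print(n,-np.array(p["R"]).T@p["t"])
    for l in["canister","loaded_canister","stop_bar","dispenser","timer","quartz","mortar","colander"]:
        for d in masks_of(l,p)[:5]:
            c=cloud(p,d["region"])
            print(l,round(d["p"],2),np.round(d["xy"]),len(c),np.median(c,0).round(3) if len(c) else "", np.percentile(c,[2,98],axis=0).round(3).tolist() if len(c) else "")
E
```

```text
side [0.4237343  0.66101867 0.75001906]
canister 0.89 [360. 210.] 394 [ 0.318 -0.198  0.036] [[0.286, -0.247, -0.0], [0.347, -0.179, 0.046]]
canister 0.87 [270. 205.] 367 [ 0.569 -0.176  0.035] [[0.537, -0.205, 0.005], [0.604, -0.168, 0.046]]
loaded_canister 0.88 [277. 279.] 489 [0.489 0.187 0.16 ] [[0.469, 0.158, 0.102], [0.507, 0.199, 0.169]]
stop_bar 0.7 [306. 194.] 427 [ 0.476 -0.28   0.019] [[0.399, -0.331, -0.002], [0.535, -0.266, 0.027]]
dispenser 0.6 [280. 316.] 3140 [0.483 0.201 0.015] [[0.427, 0.139, 0.008], [0.552, 0.243, 0.195]]
timer 0.87 [200. 273.] 852 [0.687 0.102 0.049] [[0.664, 0.046, 0.006], [0.716, 0.126, 0.059]]
quartz 0.53 [219. 231.] 335 [ 0.683 -0.038  0.043] [[0.668, -0.052, 0.002], [0.705, -0.031, 0.078]]
colander 0.84 [202. 190.] 1567 [ 0.789 -0.231  0.041] [[0.716, -0.271, -0.0], [0.849, -0.131, 0.07]]
top [ 0.42054128 -0.05703905  1.15964923]
canister 0.95 [337. 209.] 473 [ 0.572 -0.192  0.044] [[0.537, -0.215, 0.023], [0.606, -0.171, 0.05]]
canister 0.66 [352. 262.] 528 [ 0.439 -0.21   0.043] [[0.411, -0.246, 0.0], [0.466, -0.175, 0.05]]
canister 0.57 [3
[... 173 characters left out ...]
0.192, 0.173]]
stop_bar 0.86 [378. 256.] 467 [ 0.465 -0.286  0.026] [[0.4, -0.302, 0.009], [0.533, -0.27, 0.031]]
dispenser 0.7 [206. 242.] 1872 [0.485 0.161 0.014] [[0.422, 0.111, 0.008], [0.556, 0.238, 0.202]]
timer 0.79 [242. 167.] 668 [0.689 0.079 0.051] [[0.666, 0.039, 0.007], [0.717, 0.12, 0.061]]
quartz 0.65 [290. 168.] 210 [ 0.681 -0.052  0.063] [[0.67, -0.069, 0.001], [0.701, -0.034, 0.085]]
quartz 0.6 [378. 252.] 491 [ 0.468 -0.285  0.026] [[0.402, -0.302, 0.005], [0.533, -0.27, 0.031]]
mortar 0.83 [199. 129.] 1176 [0.792 0.201 0.05 ] [[0.739, 0.148, 0.009], [0.831, 0.241, 0.097]]
colander 0.76 [345. 129.] 2431 [ 0.797 -0.208  0.032] [[0.718, -0.269, 0.002], [0.849, -0.135, 0.072]]
```

View pics/top0.png

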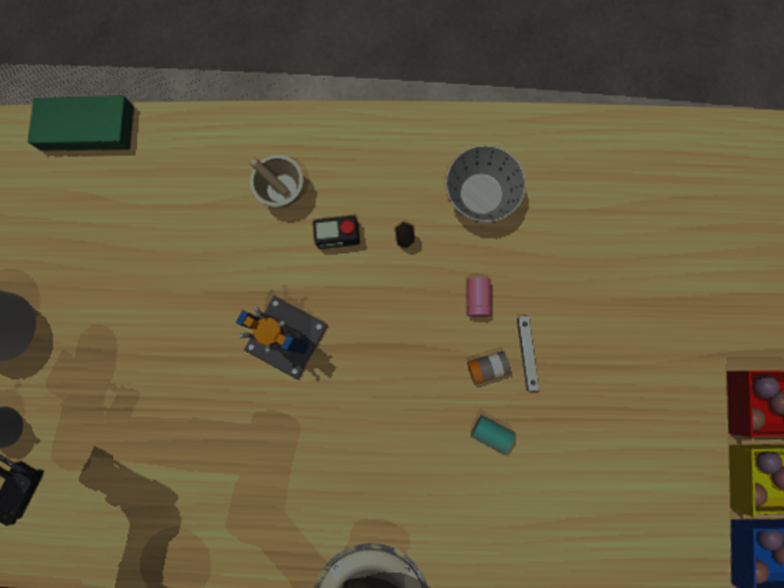

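View pics/side0.png

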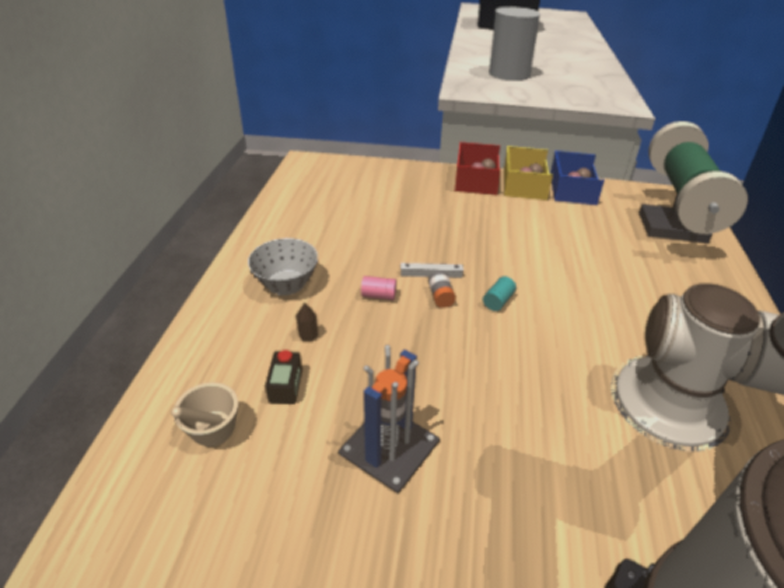

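The candidates in the top view are pink at (337,209), grey/white/orange at (352,262) and turquoise at (352,310). I choose (352,262), which has the orange lid on +y and its foot towards the bar. Next I check it in a close crop and fit the geometry.

```bash
cat > fit.py <<'E'
from h import *
p=capture("top"); s=capture("side")
a=p["frame"][225:300,315:415,::-1]; b=p["frame"][195:285,150:250,::-1]
cv2.imwrite("pics/crop1.png",np.vstack([cv2.resize(a,(400,300),interpolation=3),cv2.resize(b,(400,300*6//5),interpolation=3)])[:600])
m=[d for d in masks_of("canister",p) if np.hypot(*(d["xy"]-np.array([352,262])))<20][0]["region"]
c=cloud(p,m); c=c[c[:,2]>0.03]
# axis from the boundary rectangle at height .023 by rays, and cloud PCA
r=cv2.minAreaRect((c[:,:2]*1000).astype(np.float32)); print("can cloud rect",r,"zmax",np.percentile(c[:,2],98))
v,u=np.nonzero(m); w=world(p,np.c_[u,v],0.023); r=cv2.minAreaRect((w[:,:2]*1000).astype(np.float32)); print("can ray rect z=.023",r)
hsv=cv2.cvtColor(p["frame"],cv2.COLOR_RGB2HSV)
om=m&(hsv[...,1]>150)&(hsv[...,0]<20); print("orange",cloud(p,om).mean(0) if om.any() else 0, "all",c.mean(0))
for q,n in((p,"top"),(s,"side")):
    for d in masks_of("stop_bar",q)[:1]:
        e=cloud(q,d["region"]); e=e[(e[:,2]>0.02)&(e[:,2]<.035)]; print(n,"bar",cv2.minAreaRect((e[:,:2]*1000).astype(np.float32)),np.median(e[:,2]))
    # base plate by colour: dark points at z 9..16 near dispenser
    allc=np.ones((420,560),bool); v,u=np.nonzero((q["z_map"]>0)); X=world(q,np.c_[u,v]); col=q["frame"][v,u].astype(int)
    near=np.hypot(X[:,0]-.49,X[:,1]-.172)<.1
    k=near&(X[:,2]<.02)&(X[:,2]>.005)&(col.max(1)<90)&(col.max(1)-col.min(1)<30)
    mm=np.zeros((420,560),np.uint8); mm[v[k],u[k]]=1; mm=cv2.morphologyEx(mm,cv2.MORPH_OPEN,np.ones((3,3),np.uint8))
    vv,uu=np.nonzero(mm); W=world(q,np.c_[uu,vv],.012); print(n,"plate",cv2.minAreaRect((W[:,:2]*1000).astype(np.float32)),len(W))
    H=cv2.cvtColor(q["frame"],cv2.COLOR_RGB2HSV)[v,u]
    k=near&(H[:,1]>130)&(H[:,0]<22)&(X[:,2]>.155)&(X[:,2]<.173)&(np.hypot(X[:,0]-.49,X[:,1]-.172)<.035)
    W=world(q,np.c_[u[k],v[k]],.168); print(n,"lid",cv2.minEnclosingCircle((W[:,:2]*1000).astype(np.float32)),W.mean(0),len(W))
    k=near&(H[:,0]>100)&(H[:,0]<130)&(H[:,1]>120)&(X[:,2]>.18)
    Y=X[k]; L=(Y[:,1]>.172); print(n,"post tops",Y[L].mean(0) if L.any() else "",Y[~L].mean(0) if (~L).any() else "",L.sum(),(~L).sum())
    k=near&(X[:,2]>.188)&(X[:,2]<.215); print(n,"high pts",len(X[k]),X[k].mean(0))
E
python3 fit.py
```

```text
can cloud rect ((439.9530944824219, -211.83212280273438), (44.77572250366211, 70.58039093017578), 18.17207908630371) zmax 0.05082432545497801
can ray rect z=.023 ((440.013671875, -213.0695037841797), (47.00478744506836, 77.51741027832031), 17.93400764465332)
orange [ 0.43253282 -0.18576502  0.04285438] all [ 0.44010186 -0.21119918  0.04269871]
top bar ((468.3521728515625, -287.447509765625), (137.64801025390625, 21.416194915771484), 7.484126567840576) 0.02640159258945766
top plate ((489.90753173828125, 172.96498107910156), (120.75022888183594, 119.14572143554688), 62.90475082397461) 1154
top lid ((490.0423889160156, 172.98280334472656), 24.426801681518555) [0.49055184 0.17450785 0.168     ] 282
top post tops [0.51012649 0.21218552 0.18699864] [0.47086262 0.13498868 0.18610542] 40 52
top high pts 107 [0.49257091 0.17841506 0.19817511]
side bar ((466.36444091796875, -272.9327392578125), (137.6844940185547, 47.106266021728516), 3.7956321239471436) 0.023972210989550047
side plate ((488.80181884765625, 178.7463836669922), (119.70767211914062, 116.40324401855469), 62.887451171875) 1333
side lid ((484.1207580566406, 177.71063232421875), 30.696334838867188) [0.48898063 0.17665543 0.168     ] 293
side post tops [0.50808851 0.21648934 0.18601834]  6 0
side high pts 120 [0.49206761 0.17434396 0.19691078]
```

View pics/crop1.png

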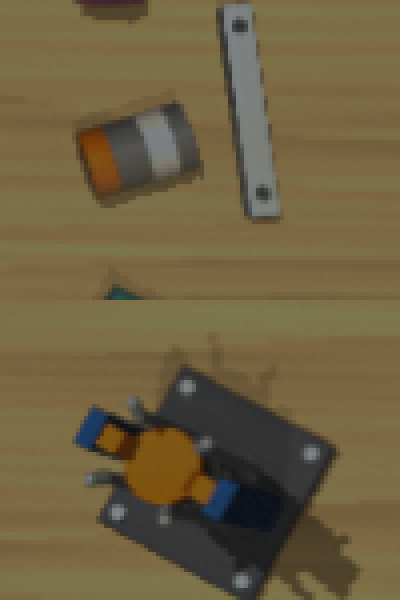

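The crop confirms it: grey body, white band, orange lid on the left and foot towards the bar. The dispenser axis is at about (490,173) mm with its y axis at 63°.

```bash
cat > go.py <<'E'
import sys,numpy as np
from scipy.spatial.transform import Rotation as Ro
from station import sense
a=np.array([-.309,.951,0]);c=np.array([.951,.309,0]);Z=np.array([0,0,1.])
def tgt(tilt,jaw=c,yref=None):
    # tilt deg about jaw axis; 0 = straight down; jaw sign chosen nearest
    z=Ro.from_rotvec(jaw*np.radians(tilt)).apply(-Z)
    return z
def rep(pos,tilt,jaw=c):
    s=sense();R=np.array(s["ee_rot"]);best=None
    z=tgt(tilt,jaw)
    for sg in(1,-1):
        y=sg*jaw; T=np.c_[np.cross(y,z),y,z]; rv=Ro.from_matrix(T@R.T).as_rotvec()
        print("sg",sg,"turn",rv.round(3),"n",round(np.linalg.norm(rv)/.12,1))
    print("shift",(np.array(pos)-np.array(s["tcp_pos"])*1000).round(1),"tcp",np.round(s["tcp_pos"],4),"j",np.round(s["joints"],0),"t",s["time_s"],"F",np.round(s["wrist_force"],1),"g",s["gripper_width"],s["gripper_force"])
    print(R.round(3).tolist())
E
python3 -c "
from go import *
rep([440,-212,300],0);rep([440,-212,140],-45)"
```

```text
sg 1 turn [-0.     0.     2.331] n 19.4
sg -1 turn [ 0.     0.    -0.811] n 6.8
shift [ 170.5 -775.9   58.5] tcp [0.2695 0.5639 0.2415] j [ 79.  22.   0.   0. -68. -15.] t 1.15 F [-0.5  0.9 -0.6] g 0.9958537150246405 0.0
[[0.902, -0.431, 0.0], [-0.431, -0.902, -0.0], [0.0, -0.0, -1.0]]
sg 1 turn [-0.649  0.74   2.184] n 20.0
sg -1 turn [-0.606 -0.531 -0.768] n 9.3
shift [ 170.5 -775.9 -101.5] tcp [0.2695 0.5639 0.2415] j [ 79.  22.   0.   0. -68. -15.] t 1.15 F [-0.5  0.9 -0.6] g 0.9958537150246405 0.0
[[0.902, -0.431, 0.0], [-0.431, -0.902, -0.0], [0.0, -0.0, -1.0]]
```

{"method": "drive_tool", "body": {
  "rows": [
    [100, 8, -38, 12, 0, 0, -0.04],
    [100, 8, -38, 12, 0, 0, -0.04],
    [100, 8, -38, 12, 0, 0, -0.04],
    [100, 8, -38, 12, 0, 0, -0.04],
    [100, 8, -38, 10, 0, 0, -0.04]
  ]
}}

```text
time_s: 1.57
tcp_pos: [0.3096, 0.3722, 0.3005]
ee_rot: [[0.798, -0.603, 0.001], [-0.603, -0.798, 0.001], [0.0, -0.001, -1.0]]
wrist_force: [1.2, -0.0, 0.5]
gripper_width: 1.0
gripper_force: 0.0
```

{"method": "drive_tool", "body": {
  "rows": [
    [100, 8, -38, 0, 0, 0, -0.04],
    [100, 8, -38, 0, 0, 0, -0.04],
    [100, 8, -38, 0, 0, 0, -0.04],
    [100, 8, -38, 0, 0, 0, -0.04],
    [100, 8, -38, 0, 0, 0, -0.04]
  ]
}}

```text
time_s: 1.98
tcp_pos: [0.3493, 0.182, 0.3]
ee_rot: [[0.662, -0.749, 0.001], [-0.749, -0.662, 0.001], [-0.0, -0.001, -1.0]]
wrist_force: [1.7, -0.6, -0.6]
gripper_width: 0.998
gripper_force: 0.0
```

{"method": "drive_tool", "body": {
  "rows": [
    [100, 8, -38, 0, 0, 0, -0.04],
    [100, 8, -38, 0, 0, 0, -0.04],
    [100, 8, -38, 0, 0, 0, -0.04],
    [100, 8, -38, 0, 0, 0, -0.04],
    [100, 8, -38, 0, 0, 0, -0.04]
  ]
}}

```text
time_s: 2.4
tcp_pos: [0.3893, -0.008, 0.3002]
ee_rot: [[0.5, -0.866, 0.002], [-0.866, -0.5, 0.001], [0.0, -0.002, -1.0]]
wrist_force: [1.3, 0.2, -0.4]
gripper_width: 1.001
gripper_force: 0.0
```

{"method": "drive_tool", "body": {
  "rows": [
    [100, 8, -38, -20, 0, 0, -0.04],
    [100, 8, -38, -20, 0, 0, -0.04],
    [100, 8, -38, -20, 0, 0, -0.04],
    [100, 8, -38, -20, 0, 0, -0.04],
    [100, 8, -38, -20, 0, 0, -0.04]
  ]
}}

```text
time_s: 2.82
tcp_pos: [0.4277, -0.1894, 0.2037]
ee_rot: [[0.317, -0.948, 0.001], [-0.948, -0.317, -0.0], [0.001, -0.001, -1.0]]
wrist_force: [1.7, 0.4, 0.1]
gripper_width: 1.003
gripper_force: 0.0
```

```bash
python3 -c "
from go import *
rep([440,-212,140],-45)"
```

```text
sg 1 turn [-0.378  1.139  2.895] n 26.1
sg -1 turn [-0.746 -0.245 -0.009] n 6.5
shift [ 12.3 -22.6 -63.7] tcp [ 0.4277 -0.1894  0.2037] j [ -4.   9. -24.   0. -57.  22.] t 2.8167 F [1.7 0.4 0.1] g 1.0029891026181526 0.0
[[0.317, -0.948, 0.001], [-0.948, -0.317, -0.0], [0.001, -0.001, -1.0]]
```

{"method": "drive_tool", "body": {
  "rows": [
    [100, -2, 8, -10, -0.107, -0.035, 0],
    [100, -2, 8, -10, -0.107, -0.035, 0],
    [100, -2, 8, -10, -0.107, -0.035, 0],
    [100, -2, 8, -10, -0.107, -0.035, 0],
    [100, -2, 8, -10, -0.107, -0.035, 0]
  ]
}}

```text
time_s: 3.23
tcp_pos: [0.4192, -0.1621, 0.1665]
ee_rot: [[0.281, -0.952, 0.123], [-0.854, -0.306, -0.422], [0.439, 0.014, -0.898]]
wrist_force: [0.3, -2.0, 1.0]
gripper_width: 1.0
gripper_force: 0.0
```

{"method": "drive_tool", "body": {
  "rows": [
    [100, -2, 6, -20, -0.107, -0.035, 0],
    [100, 0, 5, -20, -0.107, -0.035, 0],
    [100, 0, 0, 0, 0, 0, 0]
  ]
}}

```text
time_s: 3.48
tcp_pos: [0.4211, -0.1594, 0.1438]
ee_rot: [[0.262, -0.954, 0.147], [-0.782, -0.299, -0.547], [0.566, 0.029, -0.824]]
wrist_force: [-0.2, -1.7, -0.1]
gripper_width: 1.003
gripper_force: 0.0
```

```bash
python3 -c "
from go import *
rep([440,-212,27],-45)
from h import *
p=capture('side'); save(p,'side1.png',(180,120,440,320),3)"
```

```text
sg 1 turn [-0.576  1.917  2.408] n 26.1
sg -1 turn [-0.166 -0.083  0.013] n 1.6
shift [  18.9  -52.6 -116.8] tcp [ 0.4211 -0.1594  0.1438] j [ 10.   8. -60.  66. -38. -51.] t 3.4833 F [-0.2 -1.7 -0.1] g 1.00262492770386 0.0
[[0.262, -0.954, 0.147], [-0.782, -0.299, -0.547], [0.566, 0.029, -0.824]]
```

View pics/side1.png

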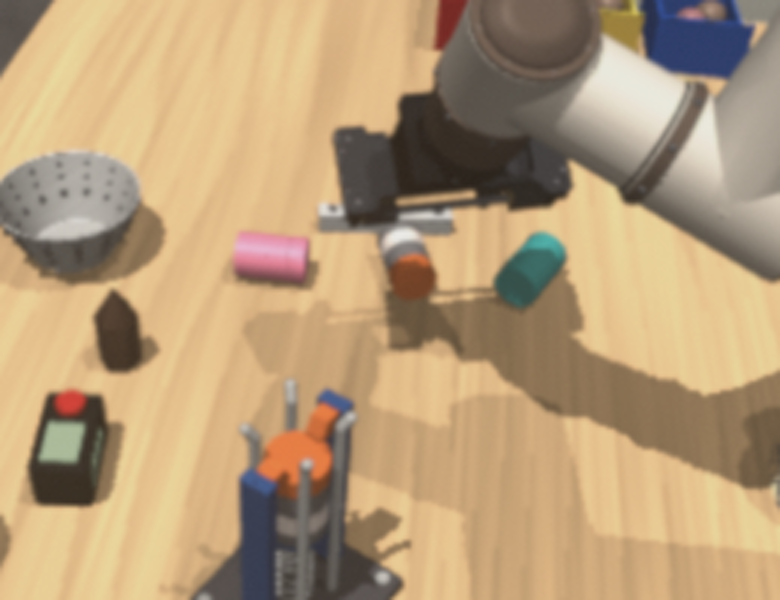

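The arm's elbow limit holds the tilt at about 35°, which is enough. Next I reach in at this tilt, a little towards the lid from the centre.

{"method": "drive_tool", "body": {
  "rows": [
    [100, 4, -12, -25, 0, 0, 0],
    [100, 4, -12, -25, 0, 0, 0],
    [100, 4, -12, -25, 0, 0, 0],
    [100, 0, 0, 0, 0, 0, 0]
  ]
}}

```text
time_s: 3.87
tcp_pos: [0.4471, -0.2, 0.0756]
ee_rot: [[0.254, -0.958, 0.132], [-0.79, -0.284, -0.544], [0.558, 0.034, -0.829]]
wrist_force: [-0.7, -1.3, 0.2]
gripper_width: 1.002
gripper_force: 0.0
```

```bash
python3 -c "
from go import *
rep([437.5,-204.5,28],-40)"
```

```text
sg 1 turn [ 0.52  -1.817 -2.509] n 26.2
sg -1 turn [-0.091 -0.063  0.028] n 0.9
shift [ -9.6  -4.5 -47.6] tcp [ 0.4471 -0.2     0.0756] j [ -8.  18. -61.  95. -31. -67.] t 3.8667 F [-0.7 -1.3  0.2] g 1.0016774180676205 0.0
[[0.254, -0.958, 0.132], [-0.79, -0.284, -0.544], [0.558, 0.034, -0.829]]
```

{"method": "drive_tool", "body": {
  "rows": [
    [100, -5, 0, 0, 0.11, 0.035, 0],
    [100, -5, 0, 0, 0.11, 0.035, 0],
    [100, 0, 0, -10, 0.04, 0.015, 0],
    [100, 0, 0, 0, 0, 0, 0]
  ]
}}

```text
time_s: 4.2
tcp_pos: [0.4414, -0.1997, 0.0696]
ee_rot: [[0.28, -0.957, 0.078], [-0.875, -0.287, -0.39], [0.395, 0.041, -0.918]]
wrist_force: [0.5, 0.1, 1.1]
gripper_width: 1.003
gripper_force: 0.0
```

```bash
python3 -c "
from go import *
rep([436.5,-200.5,28],-20)"
```

```text
sg 1 turn [ 0.288 -1.122 -2.914] n 26.1
sg -1 turn [ 0.067 -0.022  0.021] n 0.6
shift [ -4.9  -0.8 -41.6] tcp [ 0.4414 -0.1997  0.0696] j [ -4.  17. -57.  70. -24. -45.] t 4.2 F [0.5 0.1 1.1] g 1.0028318490962869 0.0
[[0.28, -0.957, 0.078], [-0.875, -0.287, -0.39], [0.395, 0.041, -0.918]]
```

{"method": "drive_tool", "body": {
  "rows": [
    [100, -3, -0.5, -20, 0.067, -0.022, 0.021],
    [100, -2, -0.3, -15, 0, 0, 0],
    [100, 0, 0, -6, 0, 0, 0],
    [100, 0, 0, 0, 0, 0, 0]
  ]
}}

```text
time_s: 4.53
tcp_pos: [0.4369, -0.2023, 0.0344]
ee_rot: [[0.29, -0.952, 0.098], [-0.886, -0.306, -0.347], [0.36, 0.014, -0.933]]
wrist_force: [0.2, -0.1, 0.9]
gripper_width: 1.001
gripper_force: 0.0
```

```bash
python3 -c "
from go import *
rep([436.5,-200.5,28],-20)"
```

```text
sg 1 turn [-0.32   1.056  2.94 ] n 26.2
sg -1 turn [ 0.023 -0.007  0.003] n 0.2
shift [-0.4  1.8 -6.4] tcp [ 0.4369 -0.2023  0.0344] j [-16.  20. -60.  96. -18. -60.] t 4.5333 F [ 0.2 -0.1  0.9] g 1.0009654752586665 0.0
[[0.29, -0.952, 0.098], [-0.886, -0.306, -0.347], [0.36, 0.014, -0.933]]
```

{"method": "drive_tool", "body": {
  "rows": [
    [100, 0, 1, -3, 0.1, 0.03, 0],
    [100, 0, 0, -4, 0, 0, 0],
    [100, 0, 0, 0, 0, 0, 0]
  ]
}}

```text
time_s: 4.78
tcp_pos: [0.4396, -0.2039, 0.031]
ee_rot: [[0.294, -0.952, 0.085], [-0.898, -0.306, -0.316], [0.327, 0.017, -0.945]]
wrist_force: [-0.2, 0.4, 0.6]
gripper_width: 0.998
gripper_force: 0.0
```

{"method": "drive_tool", "body": {
  "rows": [
    [30, 0, 0, 0, 0, 0, 0],
    [30, 0, 0, 0, 0, 0, 0],
    [30, 0, 0, 0, 0, 0, 0],
    [30, 0, 0, 0, 0, 0, 0],
    [30, 0, 0, 0, 0, 0, 0]
  ]
}}

```text
time_s: 5.2
tcp_pos: [0.4386, -0.2041, 0.0302]
ee_rot: [[0.295, -0.952, 0.083], [-0.898, -0.305, -0.316], [0.326, 0.019, -0.945]]
wrist_force: [0.7, 0.6, -0.3]
gripper_width: 0.703
gripper_force: 0.0
```

```bash
python3 -c "
from go import *
rep([436.5,-200.5,28],0)"
```

```text
sg 1 turn [ 0.132 -0.503 -3.098] n 26.2
sg -1 turn [0.322 0.084 0.001] n 2.8
shift [-2.1  3.6 -2.2] tcp [ 0.4386 -0.2041  0.0302] j [-15.  21. -59.  89. -17. -54.] t 5.2 F [ 0.7  0.6 -0.3] g 0.7034039211610076 0.0
[[0.295, -0.952, 0.083], [-0.898, -0.305, -0.316], [0.326, 0.019, -0.945]]
```

{"method": "drive_tool", "body": {
  "rows": [
    [20, 0, 0, 0, 0, 0, 0],
    [20, 0, 0, 0, 0, 0, 0],
    [20, 0, 0, 0, 0, 0, 0],
    [20, 0, 0, 0, 0, 0, 0],
    [20, 0, 0, 0, 0, 0, 0]
  ]
}}

```text
time_s: 5.62
tcp_pos: [0.4384, -0.2042, 0.03]
ee_rot: [[0.294, -0.952, 0.082], [-0.898, -0.305, -0.316], [0.326, 0.019, -0.945]]
wrist_force: [-0.7, 0.4, 0.9]
gripper_width: 0.521
gripper_force: 30.0
```

{"method": "drive_tool", "body": {
  "rows": [
    [20, 0, 0, 0, 0, 0, 0],
    [20, 0, 0, 0, 0, 0, 0],
    [20, 0, 0, 20, 0, 0, 0],
    [20, 0, 0, 30, 0, 0, 0],
    [20, 0, 0, 30, 0, 0, 0]
  ]
}}

```text
time_s: 6.03
tcp_pos: [0.4418, -0.2113, 0.0795]
ee_rot: [[0.291, -0.953, 0.083], [-0.894, -0.302, -0.331], [0.341, 0.022, -0.94]]
wrist_force: [0.0, -1.8, 0.7]
gripper_width: 0.524
gripper_force: 30.0
```

{"method": "drive_tool", "body": {
  "rows": [
    [20, 0, 0, 0, 0.11, 0.036, 0],
    [20, 0, 0, 0, 0.11, 0.036, 0],
    [20, 0, 0, 0, 0.11, 0.036, 0],
    [20, 0, 0, 0, 0.11, 0.036, 0],
    [20, 0, 0, 0, 0.11, 0.036, 0]
  ]
}}

```text
time_s: 6.45
tcp_pos: [0.4424, -0.2315, 0.0864]
ee_rot: [[0.298, -0.954, -0.032], [-0.953, -0.295, -0.065], [0.053, 0.05, -0.997]]
wrist_force: [-1.2, -2.7, -0.9]
gripper_width: 0.526
gripper_force: 30.0
```

{"method": "drive_tool", "body": {
  "rows": [
    [20, 0, 0, 0, 0.11, 0.036, 0],
    [20, 0, 0, 0, 0.11, 0.036, 0],
    [20, 0, 0, 0, 0.11, 0.036, 0],
    [20, 0, 0, 0, 0.11, 0.036, 0],
    [20, 0, 0, 0, 0.11, 0.036, 0]
  ]
}}

```text
time_s: 6.87
tcp_pos: [0.4437, -0.2338, 0.0872]
ee_rot: [[0.255, -0.946, -0.202], [-0.827, -0.321, 0.461], [-0.501, 0.049, -0.864]]
wrist_force: [0.1, 0.1, -2.3]
gripper_width: 0.522
gripper_force: 30.0
```

```bash
python3 -c "
from go import *
rep([436.5,-200.5,90],70)"
```

```text
sg 1 turn [-0.799  2.248 -1.999] n 25.9
sg -1 turn [ 0.676  0.175 -0.03 ] n 5.8
shift [-7.2 33.3  2.8] tcp [ 0.4437 -0.2338  0.0872] j [-22.  32.  -5. -21. -76.  50.] t 6.8667 F [ 0.1  0.1 -2.3] g 0.5223589056535738 29.99849796295166
[[0.255, -0.946, -0.202], [-0.827, -0.321, 0.461], [-0.501, 0.049, -0.864]]
```

{"method": "drive_tool", "body": {
  "rows": [
    [20, 0, 0, 0, 0.114, 0.03, -0.005],
    [20, 0, 0, 0, 0.114, 0.03, -0.005],
    [20, 0, 0, 0, 0.114, 0.03, -0.005],
    [20, 0, 0, 0, 0.114, 0.03, -0.005],
    [20, 0, 0, 0, 0.114, 0.03, -0.005]
  ]
}}

```text
time_s: 7.28
tcp_pos: [0.4431, -0.2343, 0.0863]
ee_rot: [[0.13, -0.949, -0.286], [-0.422, -0.314, 0.85], [-0.897, 0.01, -0.442]]
wrist_force: [0.8, 0.5, -0.9]
gripper_width: 0.521
gripper_force: 30.0
```

{"method": "drive_tool", "body": {
  "rows": [
    [20, 0, 0, 0, 0.08, 0.02, 0],
    [20, 0, 0, 0, 0, 0, 0]
  ]
}}

```text
time_s: 7.45
tcp_pos: [0.4417, -0.234, 0.0823]
ee_rot: [[0.105, -0.95, -0.295], [-0.348, -0.313, 0.884], [-0.931, 0.01, -0.364]]
wrist_force: [0.3, 0.2, -2.2]
gripper_width: 0.526
gripper_force: 30.0
```

```bash
python3 -c "
from go import *
rep([451,-258.5,48],70)
from h import *
p=capture('side'); save(p,'side2.png',(180,100,440,300),3)"
```

```text
sg 1 turn [-0.917  2.785 -1.106] n 26.1
sg -1 turn [ 0.025 -0.002 -0.004] n 0.2
shift [  9.3 -24.5 -34.3] tcp [ 0.4417 -0.234   0.0823] j [ -33.   50.   13.  -39. -111.   57.] t 7.45 F [ 0.3  0.2 -2.2] g 0.5261079210352586 29.997608363628387
[[0.105, -0.95, -0.295], [-0.348, -0.313, 0.884], [-0.931, 0.01, -0.364]]
```

View pics/side2.png

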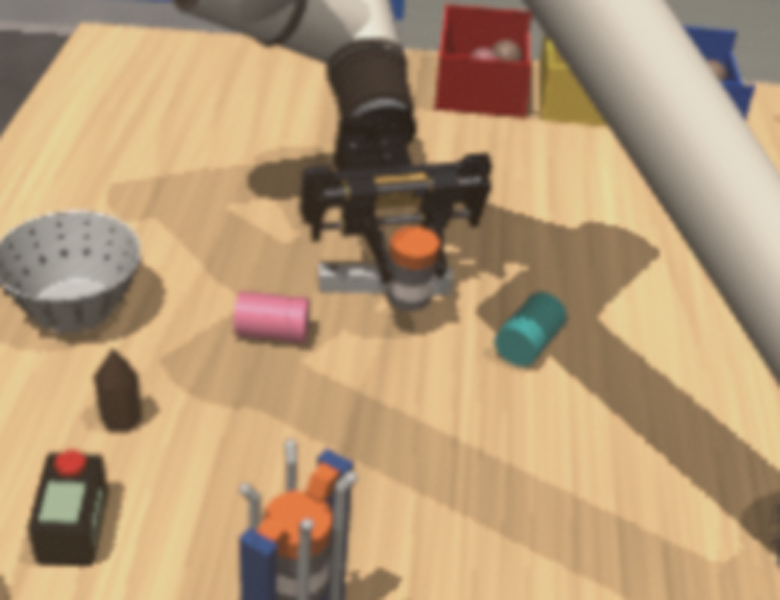

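{"method": "drive_tool", "body": {
  "rows": [
    [20, 4.5, -12, -5, 0, 0, 0],
    [20, 4.5, -12, -10, 0, 0, 0],
    [20, 0, 0, -12, 0, 0, 0],
    [20, 0, 0, -4, 0, 0, 0],
    [20, 0, 0, 0, 0, 0, 0]
  ]
}}

```text
time_s: 7.92
tcp_pos: [0.4517, -0.2565, 0.0552]
ee_rot: [[0.112, -0.948, -0.296], [-0.355, -0.317, 0.88], [-0.928, 0.006, -0.372]]
wrist_force: [-0.2, 0.1, -1.6]
gripper_width: 0.52
gripper_force: 30.0
```

{"method": "drive_tool", "body": {
  "rows": [
    [20, 0, 0, -2, 0, 0, 0],
    [20, 0, 0, -1, 0, 0, 0],
    [20, 0, 0, 0, 0, 0, 0]
  ]
}}

```text
time_s: 8.17
tcp_pos: [0.4519, -0.2572, 0.053]
ee_rot: [[0.113, -0.949, -0.296], [-0.354, -0.317, 0.88], [-0.928, 0.005, -0.372]]
wrist_force: [0.4, 0.9, -1.4]
gripper_width: 0.522
gripper_force: 30.0
```

```bash
python3 -c "
from go import *
rep([451,-258.5,45],71)"
```

```text
sg 1 turn [-0.923  2.794 -1.095] n 26.2
sg -1 turn [ 0.048  0.01  -0.008] n 0.4
shift [-0.9 -1.3 -8. ] tcp [ 0.4519 -0.2572  0.053 ] j [ -34.   54.   16.  -37. -111.   59.] t 8.1667 F [ 0.4  0.9 -1.4] g 0.5215566191995 29.999230206012726
[[0.113, -0.949, -0.296], [-0.354, -0.317, 0.88], [-0.928, 0.005, -0.372]]
```

{"method": "drive_tool", "body": {
  "rows": [
    [20, 0, 0, -3, 0.03, 0.01, 0],
    [20, 0, 0, -3, 0, 0, 0],
    [20, 0, 0, 0, 0, 0, 0]
  ]
}}

```text
time_s: 8.42
tcp_pos: [0.4514, -0.2573, 0.0454]
ee_rot: [[0.101, -0.949, -0.299], [-0.324, -0.316, 0.892], [-0.941, 0.007, -0.339]]
wrist_force: [0.2, 0.3, -1.0]
gripper_width: 0.523
gripper_force: 30.0
```

{"method": "drive_tool", "body": {
  "rows": [
    [20, 0, 0, -2, 0, 0, 0],
    [20, 0, 0, 0, 0, 0, 0],
    [20, 0, 0, 0, 0, 0, 0]
  ]
}}

```text
time_s: 8.67
tcp_pos: [0.4517, -0.2575, 0.0445]
ee_rot: [[0.103, -0.949, -0.299], [-0.325, -0.317, 0.891], [-0.94, 0.006, -0.341]]
wrist_force: [-0.3, 0.2, -1.3]
gripper_width: 0.523
gripper_force: 30.0
```

{"method": "drive_tool", "body": {
  "rows": [
    [20, 0, 0, -2, 0, 0, 0],
    [20, 0, 0, 0, 0, 0, 0],
    [20, 0, 0, 0, 0, 0, 0]
  ]
}}

```text
time_s: 8.92
tcp_pos: [0.4518, -0.2575, 0.0428]
ee_rot: [[0.103, -0.949, -0.299], [-0.325, -0.317, 0.891], [-0.94, 0.005, -0.341]]
wrist_force: [0.1, -0.3, -0.9]
gripper_width: 0.519
gripper_force: 30.0
```

```bash
python3 -c "
from h import *
p=capture('side'); save(p,'side3.png',(270,150,370,225),6)
s=sense();print(s['wrist_force'],s['tcp_pos'])"
```

```text
[ 0.12322292 -0.37483288 -1.31661748] [ 0.45177888 -0.25748363  0.04277869]
```

View pics/side3.png

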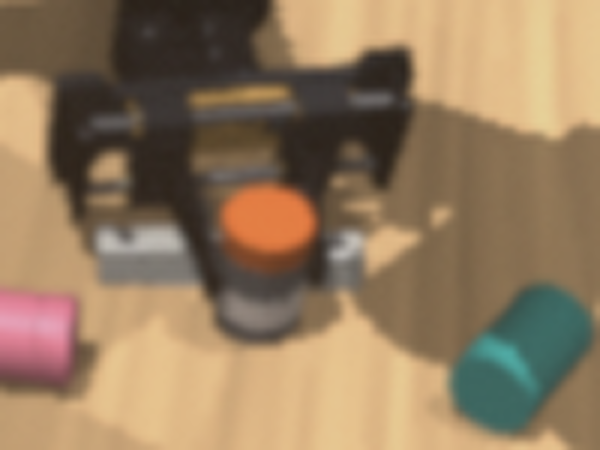

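The canister is upright just in front of the bar, with its lid at crop (268,220). Now I measure its lid height.

```bash
cat > lid.py <<'E'
from h import *
import sys
def lid(n,x0,y0,zr,r=.06):
    q=capture(n); v,u=np.nonzero(q["z_map"]>0); X=world(q,np.c_[u,v]); H=cv2.cvtColor(q["frame"],cv2.COLOR_RGB2HSV)[v,u]
    k=(np.hypot(X[:,0]-x0,X[:,1]-y0)<r)&(H[:,1]>130)&(H[:,0]<20)&(X[:,2]>zr[0])&(X[:,2]<zr[1])
    if k.sum()<10: print(n,"none",k.sum()); return
    h=np.percentile(X[k,2],80); t=k&(X[:,2]>h-.006); Y=X[t]
    A=np.c_[Y[:,:2]-Y[:,:2].mean(0),np.ones(len(Y))]; sl=np.linalg.lstsq(A,Y[:,2],rcond=None)[0]
    W=world(q,np.c_[u[t],v[t]],h); c,rad=cv2.minEnclosingCircle((W[:,:2]*1000).astype(np.float32))
    print(n,"n",t.sum(),"h",h.round(4),"mean",Y.mean(0).round(4),"circ",np.round(c,1),round(rad,1),"slope",sl[:2].round(3))
    b=(np.array(c)-[468.4,-287.4]); print("  in bar x",(b@[-.130,.9915]).round(1),"y",(b@[-.9915,-.13]).round(1))
if __name__=="__main__":
    for n in("side","top"): lid(n,.45,-.25,(.04,.12))
E
python3 lid.py
```

```text
side n 134 h 0.0721 mean [ 0.4489 -0.2443  0.0709] circ [ 450.6 -243.4] 26.2 slope [ 0.038 -0.105]
  in bar x 46.0 y 12.0
top none 0
```

{"method": "drive_tool", "body": {
  "rows": [
    [20, 0.7, -5, 0, 0, 0, 0],
    [20, 0, 0, -1, 0, 0, 0],
    [20, 0, 0, 0, 0, 0, 0],
    [20, 0, 0, 0, 0, 0, 0]
  ]
}}

```text
time_s: 9.4
tcp_pos: [0.4522, -0.2606, 0.0427]
ee_rot: [[0.102, -0.948, -0.301], [-0.32, -0.317, 0.893], [-0.942, 0.005, -0.336]]
wrist_force: [-0.1, 6.1, 2.6]
gripper_width: 0.518
gripper_force: 30.0
```

{"method": "drive_tool", "body": {
  "rows": [
    [60, 0, 0, 0, 0, 0, 0],
    [70, 0, 0, 0, 0, 0, 0],
    [80, 0, 0, 0, 0, 0, 0],
    [85, 0, 0, 0, 0, 0, 0],
    [90, 0, 0, 0, 0, 0, 0]
  ]
}}

```text
time_s: 9.82
tcp_pos: [0.4524, -0.2628, 0.0417]
ee_rot: [[0.103, -0.949, -0.299], [-0.326, -0.316, 0.891], [-0.94, 0.005, -0.341]]
wrist_force: [0.4, 0.8, 0.5]
gripper_width: 0.812
gripper_force: 0.0
```

{"method": "drive_tool", "body": {
  "rows": [
    [90, 0, 0, 0, 0, 0, 0],
    [90, 0, 0, 0, 0, 0, 0],
    [90, 0, 0, 0, 0, 0, 0]
  ]
}}

```text
time_s: 10.07
tcp_pos: [0.4524, -0.2625, 0.0417]
ee_rot: [[0.103, -0.949, -0.299], [-0.325, -0.317, 0.891], [-0.94, 0.006, -0.341]]
wrist_force: [-0.1, 0.6, 0.4]
gripper_width: 0.894
gripper_force: 0.0
```

```bash
python3 lid.py; python3 -c "
from go import *
rep([451,-258.5,45],71)"
```

```text
side n 129 h 0.0695 mean [ 0.4502 -0.2514  0.0682] circ [ 449.7 -249. ] 25.7 slope [-0.007 -0.045]
  in bar x 40.5 y 13.6
top none 0
sg 1 turn [-0.928  2.81  -1.047] n 26.2
sg -1 turn [ 0.017 -0.    -0.008] n 0.2
shift [-1.4  4.   3.3] tcp [ 0.4524 -0.2625  0.0417] j [ -34.   56.   17.  -38. -112.   59.] t 10.1667 F [ 0.2 -0.6  0.2] g 0.8984415445043583 0.0
[[0.103, -0.949, -0.299], [-0.325, -0.317, 0.891], [-0.94, 0.006, -0.341]]
```

{"method": "drive_tool", "body": {
  "rows": [
    [90, 6, -18, 8, 0, 0, 0],
    [90, 6, -18, 12, 0, 0, 0],
    [90, 3, -9, 30, 0, 0, 0],
    [90, 0, 0, 40, 0, 0, 0],
    [90, 0, 0, 40, 0, 0, 0]
  ]
}}

```text
time_s: 10.58
tcp_pos: [0.4671, -0.3077, 0.1717]
ee_rot: [[0.1, -0.949, -0.3], [-0.324, -0.316, 0.892], [-0.941, 0.008, -0.339]]
wrist_force: [1.2, 0.2, 0.3]
gripper_width: 0.899
gripper_force: 0.0
```

{"method": "drive_tool", "body": {
  "rows": [
    [90, 0, 0, 20, -0.114, -0.038, 0],
    [90, 0, 0, 20, -0.114, -0.038, 0],
    [90, 0, 0, 0, -0.114, -0.038, 0],
    [90, 0, 0, 0, -0.114, -0.038, 0],
    [90, 0, 0, 0, -0.114, -0.038, 0]
  ]
}}

```text
time_s: 11.0
tcp_pos: [0.4678, -0.3082, 0.2129]
ee_rot: [[0.255, -0.95, -0.183], [-0.777, -0.313, 0.546], [-0.576, 0.003, -0.817]]
wrist_force: [-0.3, 0.3, -0.7]
gripper_width: 0.904
gripper_force: 0.0
```

{"method": "drive_tool", "body": {
  "rows": [
    [90, 0, 0, 0, -0.114, -0.038, 0],
    [90, 0, 0, 0, -0.114, -0.038, 0],
    [90, 0, 0, 0, -0.114, -0.038, 0],
    [90, 0, 0, 0, -0.114, -0.038, 0],
    [90, 0, 0, 0, -0.114, -0.038, 0]
  ]
}}

```text
time_s: 11.42
tcp_pos: [0.4681, -0.3076, 0.2132]
ee_rot: [[0.312, -0.95, -0.003], [-0.95, -0.312, 0.014], [-0.014, -0.001, -1.0]]
wrist_force: [-0.2, 0.0, 0.7]
gripper_width: 0.901
gripper_force: 0.0
```

```bash
python3 lid.py; python3 -c "
from go import *
rep([450,-253,150],0)
from h import *
p=capture('top'); save(p,'top2.png',(280,180,460,315),4)"
```

```text
side n 125 h 0.0697 mean [ 0.4501 -0.2511  0.0685] circ [ 450.9 -248.9] 25.6 slope [ 0.002 -0.021]
  in bar x 40.4 y 12.4
top n 79 h 0.0731 mean [ 0.4471 -0.2675  0.0714] circ [ 447.8 -263. ] 20.4 slope [ 0.013 -0.039]
  in bar x 26.9 y 17.2
sg 1 turn [ 0.019 -0.03   3.135] n 26.1
sg -1 turn [-0.019 -0.012 -0.006] n 0.2
shift [-13.9  51.1 -61.3] tcp [ 0.4639 -0.3041  0.2113] j [-17.  17. -11.  -1. -63.  36.] t 11.5167 F [-0.3  0.2  0.8] g 0.9048893667707203 0.0
[[0.315, -0.949, -0.012], [-0.949, -0.315, 0.019], [-0.022, 0.005, -1.0]]
```

View pics/top2.png

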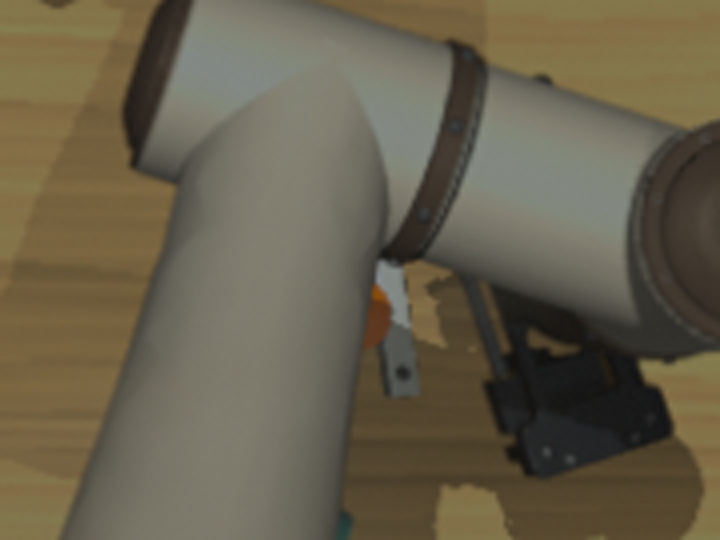

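The canister stands free against the bar, with its lid top at z≈70. Now I take it from above.

{"method": "drive_tool", "body": {
  "rows": [
    [90, -7, 24, -20, -0.019, -0.012, -0.006],
    [90, -6, 24, -20, 0, 0, 0],
    [90, 0, 0, -20, 0, 0, 0],
    [90, 0, 0, 0, 0, 0, 0]
  ]
}}

```text
time_s: 11.9
tcp_pos: [0.4527, -0.2584, 0.1485]
ee_rot: [[0.305, -0.952, -0.003], [-0.952, -0.305, 0.004], [-0.005, 0.002, -1.0]]
wrist_force: [-0.2, 0.6, -0.4]
gripper_width: 0.899
gripper_force: 0.0
```

```bash
python3 -c "
from go import *
rep([450.5,-255.5,58],0)"
```

```text
sg 1 turn [-0.005  0.006 -3.137] n 26.1
sg -1 turn [-0.004 -0.003  0.004] n 0.1
shift [ -2.2   2.9 -90.5] tcp [ 0.4527 -0.2584  0.1485] j [-12.  17. -21.  -0. -52.  30.] t 11.9 F [-0.2  0.6 -0.4] g 0.8989813582081424 0.0
[[0.305, -0.952, -0.003], [-0.952, -0.305, 0.004], [-0.005, 0.002, -1.0]]
```

{"method": "drive_tool", "body": {
  "rows": [
    [90, -2, 3, -30, 0, 0, 0],
    [90, 0, 0, -30, 0, 0, 0],
    [90, 0, 0, -20, 0, 0, 0],
    [90, 0, 0, -10, 0, 0, 0],
    [70, 0, 0, 0, 0, 0, 0]
  ]
}}

```text
time_s: 12.32
tcp_pos: [0.4524, -0.2572, 0.0601]
ee_rot: [[0.304, -0.953, -0.0], [-0.953, -0.304, 0.001], [-0.001, -0.0, -1.0]]
wrist_force: [-0.3, 0.6, 1.2]
gripper_width: 0.873
gripper_force: 0.0
```

{"method": "drive_tool", "body": {
  "rows": [
    [20, 0, 0, 0, 0, 0, 0],
    [20, 0, 0, 0, 0, 0, 0],
    [20, 0, 0, 0, 0, 0, 0],
    [20, 0, 0, 0, 0, 0, 0],
    [20, 0, 0, 0, 0, 0, 0]
  ]
}}

```text
time_s: 12.73
tcp_pos: [0.4526, -0.2566, 0.0626]
ee_rot: [[0.306, -0.952, 0.004], [-0.952, -0.306, -0.0], [0.001, -0.004, -1.0]]
wrist_force: [-2.3, -0.7, 0.5]
gripper_width: 0.528
gripper_force: 0.7
```

{"method": "drive_tool", "body": {
  "rows": [
    [20, 0, 0, 0, 0, 0, 0],
    [20, 0, 0, 0, 0, 0, 0],
    [20, 0, 0, 0, 0, 0, 0]
  ]
}}

```text
time_s: 12.98
tcp_pos: [0.4526, -0.2566, 0.0626]
ee_rot: [[0.306, -0.952, 0.004], [-0.952, -0.306, -0.0], [0.001, -0.004, -1.0]]
wrist_force: [-2.1, 0.4, 6.9]
gripper_width: 0.518
gripper_force: 30.0
```

{"method": "drive_tool", "body": {
  "rows": [
    [20, 0, 0, 35, 0, 0, 0],
    [20, 0, 0, 40, 0, 0, 0],
    [20, 0, 0, 40, 0, 0, 0],
    [20, 0, 0, 40, 0, 0, 0],
    [20, 0, 0, 40, 0, 0, 0]
  ]
}}

```text
time_s: 13.4
tcp_pos: [0.4519, -0.256, 0.2583]
ee_rot: [[0.306, -0.952, 0.003], [-0.952, -0.306, 0.001], [0.0, -0.003, -1.0]]
wrist_force: [0.8, 0.0, -2.0]
gripper_width: 0.52
gripper_force: 30.0
```

{"method": "drive_tool", "body": {
  "rows": [
    [20, 3, 30, 30, 0, 0, -0.06],
    [20, 3, 33, 15, 0, 0, -0.06],
    [20, 3, 33, 0, 0, 0, -0.06],
    [20, 3, 33, 0, 0, 0, -0.06],
    [20, 3, 33, 0, 0, 0, -0.06]
  ]
}}

```text
time_s: 13.82
tcp_pos: [0.4669, -0.0934, 0.3011]
ee_rot: [[0.007, -1.0, 0.004], [-1.0, -0.007, 0.0], [-0.0, -0.004, -1.0]]
wrist_force: [1.1, -0.2, -2.1]
gripper_width: 0.527
gripper_force: 30.0
```

{"method": "drive_tool", "body": {
  "rows": [
    [20, 3, 33, 0, 0, 0, -0.06],
    [20, 3, 33, 0, 0, 0, -0.06],
    [20, 3, 33, 0, 0, 0, -0.06],
    [20, 3, 33, 0, 0, 0, -0.06],
    [20, 3, 33, 0, 0, 0, -0.06]
  ]
}}

```text
time_s: 14.23
tcp_pos: [0.4818, 0.0717, 0.3007]
ee_rot: [[-0.288, -0.958, 0.002], [-0.958, 0.288, -0.001], [0.0, -0.003, -1.0]]
wrist_force: [1.4, -0.3, -1.3]
gripper_width: 0.52
gripper_force: 30.0
```

{"method": "drive_tool", "body": {
  "rows": [
    [20, 3, 33, 0, 0, 0, -0.06],
    [20, 3, 33, 0, 0, 0, -0.06],
    [20, 3, 33, 0, 0, 0, -0.06],
    [20, 0, 0, 0, 0, 0, 0],
    [20, 0, 0, 0, 0, 0, 0]
  ]
}}

```text
time_s: 14.65
tcp_pos: [0.4909, 0.1705, 0.3]
ee_rot: [[-0.45, -0.893, 0.001], [-0.893, 0.45, -0.003], [0.002, -0.002, -1.0]]
wrist_force: [-0.1, -0.5, -1.3]
gripper_width: 0.523
gripper_force: 30.0
```

```bash
python3 -c "
from go import *
rep([490,173,300],0,np.array([.891,-.454,0]))
from h import *
from lid import lid
p=capture('side'); save(p,'side4.png',(200,150,360,350),3)
lid('side',.49,.173,(.25,.36));lid('top',.49,.173,(.25,.36))"
```

```text
sg 1 turn [-1.000e-03  4.000e-03  3.137e+00] n 26.1
sg -1 turn [ 0.003  0.001 -0.005] n 0.0
shift [-0.9  2.5 -0. ] tcp [0.4909 0.1705 0.3   ] j [ 37.  10.  -9.   0. -72. -64.] t 14.65 F [-0.1 -0.5 -1.3] g 0.5234380186418651 29.996915222145617
[[-0.45, -0.893, 0.001], [-0.893, 0.45, -0.003], [0.002, -0.002, -1.0]]
side n 330 h 0.3073 mean [0.4943 0.1784 0.3076] circ [492.9 175.9] 25.3 slope [-0.071  0.204]
  in bar x 456.2 y -84.6
top n 61 h 0.3095 mean [0.487  0.1588 0.3084] circ [487.3 161.3] 21.8 slope [0.056 0.009]
  in bar x 442.4 y -77.1
```

View pics/side4.png

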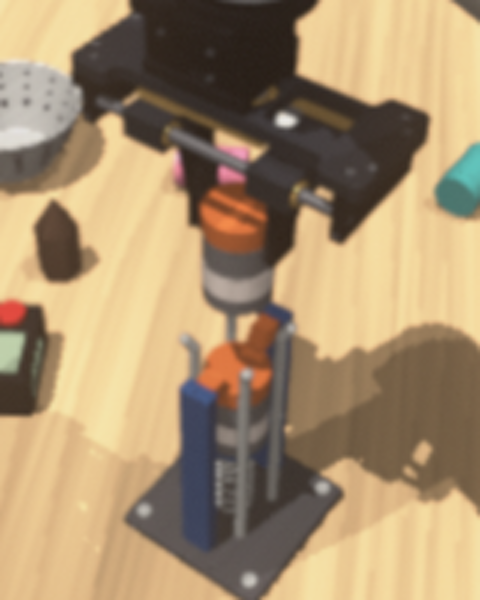

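The canister hangs over the cage roughly upright: lid at crop (233,205), foot at (238,295). I fit the cylinder axis to check tilt and offset, and fit the loaded canister with the same camera so the bias cancels.

```bash
cat > cyl.py <<'E'
from h import *
from scipy.optimize import least_squares
def cyl(q,zr,c0,zm,tilt=True,ztop=None):
    v,u=np.nonzero(q["z_map"]>0); X=world(q,np.c_[u,v]); H=cv2.cvtColor(q["frame"],cv2.COLOR_RGB2HSV)[v,u].astype(int); col=q["frame"][v,u].astype(int)
    orange=(H[:,1]>140)&(H[:,0]<18); grey=(H[:,1]<70)&(H[:,2]>60)
    k=(np.hypot(X[:,0]-c0[0],X[:,1]-c0[1])<.034)&(X[:,2]>zr[0])&(X[:,2]<zr[1])&(orange|grey); Y=X[k]
    def f(a):
        d=np.array([a[2] if tilt else 0,a[3] if tilt else 0,1.]);d/=np.linalg.norm(d)
        w=Y-np.array([a[0],a[1],zm]); return (np.linalg.norm(np.cross(w,d),axis=1)-.023)*1000
    r=least_squares(f,[c0[0],c0[1],0,0],loss="soft_l1",f_scale=1.0)
    print("n",len(Y),"axis at z",zm,(r.x[:2]*1000).round(1),"tilt",r.x[2:].round(3),"med res",np.median(abs(f(r.x))).round(2))
if __name__=="__main__":
    q=capture("side")
    cyl(q,(.242,.302),(.49,.173),.272); cyl(q,(.242,.302),(.49,.173),.272,False)
    cyl(q,(.11,.163),(.489,.177),.14); cyl(q,(.11,.163),(.489,.177),.14,False)
E
python3 cyl.py
```

```text
n 490 axis at z 0.272 [492.6 169.8] tilt [0.    0.001] med res 0.5
n 490 axis at z 0.272 [492.6 169.8] tilt [0. 0.] med res 0.51
n 324 axis at z 0.14 [488.9 175. ] tilt [-0.026 -0.004] med res 1.94
n 324 axis at z 0.14 [489.1 175. ] tilt [0. 0.] med res 1.92
```

```bash
cat > wires.py <<'E'
from h import *
from scipy.optimize import least_squares
for n in("side","top"):
    q=capture(n)
    v,u=np.nonzero(q["z_map"]>0); X=world(q,np.c_[u,v]); H=cv2.cvtColor(q["frame"],cv2.COLOR_RGB2HSV)[v,u].astype(int)
    k=(np.hypot(X[:,0]-.489,X[:,1]-.175)<.06)&(X[:,2]>.172)&(X[:,2]<.193)&(H[:,1]<90); print(n,"wire pts",k.sum())
    k2=(np.hypot(X[:,0]-.489,X[:,1]-.175)<.06)&(X[:,2]>.03)&(X[:,2]<.193)&(H[:,1]<90)
    for kk in(k,k2):
        Y=X[kk]
        if len(Y)<20: continue
        def f(a):
            P=np.array([[a[0]+.0285*np.cos(a[2]+i*np.pi/2),a[1]+.0285*np.sin(a[2]+i*np.pi/2)] for i in range(4)])
            d=np.linalg.norm(Y[:,None,:2]-P,axis=2).min(1)-.004
            return d*1000
        best=min((least_squares(f,[x,y,np.radians(18)],loss="soft_l1",f_scale=1.) for x in(.484,.489,.494) for y in(.17,.175,.18)),key=lambda r:r.cost)
        r=best; print((r.x[:2]*1000).round(1),np.degrees(r.x[2]).round(1),"med",np.median(abs(f(r.x))).round(2),len(Y))
    k=(np.hypot(X[:,0]-.489,X[:,1]-.175)<.06)&(X[:,2]>.03)&(X[:,2]<.19)&(H[:,0]>100)&(H[:,0]<130)&(H[:,1]>130); Y=X[k]
    if len(Y)<20: continue
    def g(a):
        c,s=np.cos(a[2]),np.sin(a[2]); w=Y[:,:2]-a[:2]; lx=abs(w@[c,s]); ly=abs(abs(w@[-s,c])-.043)
        dx,dy=lx-.012,ly-.006; return 1000*np.where((dx>0)|(dy>0),np.hypot(np.maximum(dx,0),np.maximum(dy,0)),np.maximum(dx,dy))
    r=least_squares(g,[.489,.175,np.radians(-27)],loss="soft_l1"); print("posts",(r.x[:2]*1000).round(1),np.degrees(r.x[2]).round(1),np.median(abs(g(r.x))).round(2),len(Y))
E
python3 wires.py
```

```text
side wire pts 241
[490. 181.] 39.1 med 11.2 241
[489.4 193.2] 45.4 med 7.71 1431
top wire pts 16
[490.4 173.9] 17.6 med 0.56 133
posts [489.  174.6] -26.9 0.41 140
```

{"method": "drive_tool", "body": {
  "rows": [
    [20, -1, 3, -15, 0, 0, 0],
    [20, 0, 0, -15, 0, 0, 0],
    [20, 0, 0, -5, 0, 0, 0],
    [20, 0, 0, 0, 0, 0, 0]
  ]
}}

```text
time_s: 15.28
tcp_pos: [0.4897, 0.1709, 0.2648]
ee_rot: [[-0.453, -0.891, -0.0], [-0.891, 0.453, -0.004], [0.003, -0.002, -1.0]]
wrist_force: [-0.1, 0.6, -0.9]
gripper_width: 0.522
gripper_force: 30.0
```

{"method": "drive_tool", "body": {
  "rows": [
    [20, 0, 0, -3, 0, 0, 0],
    [20, 0, 0, -3, 0, 0, 0],
    [20, 0, 0, 0, 0, 0, 0]
  ]
}}

```text
time_s: 15.53
tcp_pos: [0.4904, 0.1718, 0.2601]
ee_rot: [[-0.452, -0.892, 0.003], [-0.892, 0.452, -0.002], [0.001, -0.003, -1.0]]
wrist_force: [-0.3, -0.9, -1.2]
gripper_width: 0.523
gripper_force: 30.0
```

{"method": "drive_tool", "body": {
  "rows": [
    [20, 0, 0, -3, 0, 0, 0],
    [20, 0, 0, -3, 0, 0, 0],
    [20, 0, 0, 0, 0, 0, 0]
  ]
}}

```text
time_s: 15.78
tcp_pos: [0.4901, 0.172, 0.2535]
ee_rot: [[-0.452, -0.892, 0.002], [-0.892, 0.452, -0.002], [0.001, -0.003, -1.0]]
wrist_force: [0.0, 0.4, -1.3]
gripper_width: 0.52
gripper_force: 30.0
```

```bash
python3 -c "
from go import *
rep([490,173.5,231],0,np.array([.891,-.454,0]))
print(sense()['moment'])
from cyl import *
q=capture('side');cyl(q,(.215,.275),(.49,.173),.25)"
```

```text
sg 1 turn [-3.00e-03  3.00e-03  3.14e+00] n 26.2
sg -1 turn [ 0.002  0.002 -0.002] n 0.0
shift [ -0.1   1.5 -22.5] tcp [0.4901 0.172  0.2535] j [ 37.  11. -13.   0. -66. -64.] t 15.7833 F [ 0.   0.4 -1.3] g 0.5200126598597735 29.996610679663718
[[-0.452, -0.892, 0.002], [-0.892, 0.452, -0.002], [0.001, -0.003, -1.0]]
[0.22208249 0.05295426 0.02634324]
n 577 axis at z 0.25 [485.7 171.7] tilt [-0.267 -0.092] med res 2.19
```

{"method": "drive_tool", "body": {
  "rows": [
    [20, 0, 1, -3, 0, 0, 0],
    [20, 0, 0, -3, 0, 0, 0],
    [20, 0, 0, 0, 0, 0, 0]
  ]
}}

```text
time_s: 16.08
tcp_pos: [0.49, 0.1728, 0.2473]
ee_rot: [[-0.452, -0.892, 0.001], [-0.892, 0.452, -0.003], [0.002, -0.002, -1.0]]
wrist_force: [0.6, -0.2, -1.2]
gripper_width: 0.521
gripper_force: 30.0
```

{"method": "drive_tool", "body": {
  "rows": [
    [20, 0, 0, -3, 0, 0, 0],
    [20, 0, 0, -3, 0, 0, 0],
    [20, 0, 0, 0, 0, 0, 0]
  ]
}}

```text
time_s: 16.33
tcp_pos: [0.4904, 0.1729, 0.2417]
ee_rot: [[-0.452, -0.892, 0.002], [-0.892, 0.452, -0.002], [0.001, -0.003, -1.0]]
wrist_force: [-0.3, -0.5, -2.7]
gripper_width: 0.523
gripper_force: 30.0
```

{"method": "drive_tool", "body": {
  "rows": [
    [20, 0, 0, -3, 0, 0, 0],
    [20, 0, 0, -3, 0, 0, 0],
    [20, 0, 0, 0, 0, 0, 0]
  ]
}}

```text
time_s: 16.58
tcp_pos: [0.4909, 0.173, 0.2364]
ee_rot: [[-0.452, -0.892, 0.004], [-0.892, 0.452, -0.002], [-0.0, -0.005, -1.0]]
wrist_force: [0.7, -0.9, -0.3]
gripper_width: 0.518
gripper_force: 30.0
```

{"method": "drive_tool", "body": {
  "rows": [
    [20, 0, 0, -3, 0, 0, 0],
    [20, 0, 0, -2, 0, 0, 0],
    [20, 0, 0, 0, 0, 0, 0]
  ]
}}

```text
time_s: 16.83
tcp_pos: [0.4906, 0.1732, 0.2309]
ee_rot: [[-0.452, -0.892, 0.003], [-0.892, 0.452, -0.001], [-0.0, -0.004, -1.0]]
wrist_force: [1.3, 0.3, 0.7]
gripper_width: 0.522
gripper_force: 30.0
```

{"method": "drive_tool", "body": {
  "rows": [
    [20, 0, 0, -2, 0, 0, 0],
    [20, 0, 0, 0, 0, 0, 0],
    [20, 0, 0, 0, 0, 0, 0]
  ]
}}

```text
time_s: 17.08
tcp_pos: [0.4908, 0.1733, 0.2293]
ee_rot: [[-0.452, -0.892, 0.004], [-0.892, 0.452, -0.001], [-0.0, -0.004, -1.0]]
wrist_force: [0.3, 0.8, 3.0]
gripper_width: 0.522
gripper_force: 30.0
```

{"method": "drive_tool", "body": {
  "rows": [
    [20, 0, 0, -2, 0, 0, 0],
    [20, 0, 0, 0, 0, 0, 0],
    [20, 0, 0, 0, 0, 0, 0]
  ]
}}

```text
time_s: 17.33
tcp_pos: [0.4907, 0.1731, 0.2272]
ee_rot: [[-0.452, -0.892, 0.003], [-0.892, 0.452, -0.002], [0.0, -0.004, -1.0]]
wrist_force: [0.7, 0.4, 3.8]
gripper_width: 0.521
gripper_force: 30.0
```

```bash
python3 -c "
from h import *
p=capture('side'); save(p,'side5.png',(210,170,350,350),3)"
```

```text
(no output)
```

View pics/side5.png

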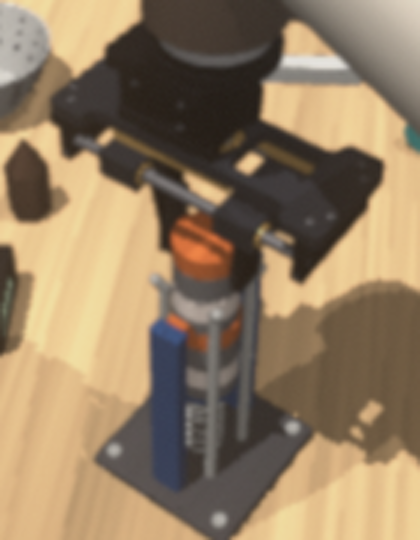

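The canister is in the cage on top of the loaded one (lid at crop (203,245)). I release it, rise and close the fingers.

{"method": "drive_tool", "body": {
  "rows": [
    [20, 0, 0, 2, 0, 0, 0],
    [60, 0, 0, 0, 0, 0, 0],
    [65, 0, 0, 0, 0, 0, 0],
    [70, 0, 0, 0, 0, 0, 0],
    [75, 0, 0, 0, 0, 0, 0]
  ]
}}

```text
time_s: 17.8
tcp_pos: [0.4896, 0.1724, 0.2283]
ee_rot: [[-0.452, -0.892, 0.0], [-0.892, 0.452, -0.003], [0.003, -0.002, -1.0]]
wrist_force: [-0.6, -0.3, -0.0]
gripper_width: 0.697
gripper_force: 0.0
```

{"method": "drive_tool", "body": {
  "rows": [
    [75, 0, 0, 0, 0, 0, 0],
    [75, 0, 0, 15, 0, 0, 0],
    [75, 0, 0, 20, 0, 0, 0],
    [75, 0, 0, 20, 0, 0, 0],
    [50, 0, 0, 0, 0, 0, 0]
  ]
}}

```text
time_s: 18.22
tcp_pos: [0.4921, 0.1736, 0.2882]
ee_rot: [[-0.452, -0.892, 0.009], [-0.892, 0.452, 0.001], [-0.005, -0.008, -1.0]]
wrist_force: [0.1, 0.4, 1.1]
gripper_width: 0.723
gripper_force: 0.0
```

{"method": "drive_tool", "body": {
  "rows": [
    [0, 0, 0, 0, 0, 0, 0],
    [0, 0, 0, 0, 0, 0, 0],
    [0, 0, 0, 0, 0, 0, 0],
    [0, 0, 0, 0, 0, 0, 0],
    [0, 0, 0, 0, 0, 0, 0]
  ]
}}

```text
time_s: 18.63
tcp_pos: [0.4901, 0.1728, 0.2832]
ee_rot: [[-0.452, -0.892, 0.001], [-0.892, 0.452, -0.003], [0.002, -0.002, -1.0]]
wrist_force: [-0.9, -0.5, -0.3]
gripper_width: 0.382
gripper_force: 0.0
```

{"method": "drive_tool", "body": {
  "rows": [
    [0, 0, 0, 0, 0, 0, 0],
    [0, 0, 0, 0, 0, 0, 0],
    [0, 0, 0, 0, 0, 0, 0],
    [0, 0, 0, 0, 0, 0, 0],
    [0, 0, 0, 0, 0, 0, 0]
  ]
}}

```text
time_s: 19.05
tcp_pos: [0.4904, 0.1729, 0.284]
ee_rot: [[-0.452, -0.892, 0.002], [-0.892, 0.452, -0.002], [0.001, -0.003, -1.0]]
wrist_force: [1.0, -0.0, 0.5]
gripper_width: 0.032
gripper_force: 0.0
```

```bash
python3 -c "
from go import *
rep([490,173.5,257],0,np.array([.891,-.454,0]))
from h import *
from cyl import *
p=capture('side'); save(p,'side6.png',(210,170,350,350),3)
cyl(p,(.206,.232),(.49,.173),.22)
from lid import lid
lid('side',.49,.173,(.2,.26))"
```

```text
sg 1 turn [-4.00e-03  3.00e-03  3.14e+00] n 26.2
sg -1 turn [ 0.002  0.002 -0.002] n 0.0
shift [ -0.4   0.6 -27. ] tcp [0.4904 0.1729 0.284 ] j [ 37.  10. -10.   0. -70. -64.] t 19.05 F [ 1.  -0.   0.5] g 0.03184996383658701 0.0
[[-0.452, -0.892, 0.002], [-0.892, 0.452, -0.002], [0.001, -0.003, -1.0]]
n 170 axis at z 0.22 [492.1 175.1] tilt [-0.015  0.006] med res 0.42
side n 360 h 0.238 mean [0.4914 0.1793 0.2371] circ [491.5 179.2] 24.5 slope [ 0.009 -0.029]
  in bar x 459.7 y -83.6
```

View pics/side6.png

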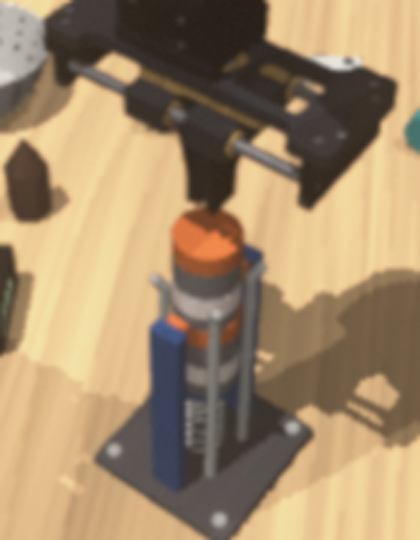

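{"method": "drive_tool", "body": {
  "rows": [
    [0, 0, 0, -15, 0, 0, 0],
    [0, 0, 0.5, -8, 0, 0, 0],
    [0, 0, 0, -4, 0, 0, 0],
    [0, 0, 0, -4, 0, 0, 0],
    [0, 0, 0, -4, 0, 0, 0]
  ]
}}

```text
time_s: 19.57
tcp_pos: [0.4906, 0.1734, 0.2503]
ee_rot: [[-0.452, -0.892, 0.003], [-0.892, 0.452, -0.003], [0.001, -0.004, -1.0]]
wrist_force: [-2.7, -0.1, 6.9]
gripper_width: 0.005
gripper_force: 3.6
```

{"method": "drive_tool", "body": {
  "rows": [
    [0, 0, 0, -5, 0, 0, 0],
    [0, 0, 0, -5, 0, 0, 0],
    [0, 0, 0, -5, 0, 0, 0],
    [0, 0, 0, -5, 0, 0, 0],
    [0, 0, 0, 0, 0, 0, 0]
  ]
}}

```text
time_s: 19.98
tcp_pos: [0.4904, 0.1735, 0.2298]
ee_rot: [[-0.452, -0.892, 0.003], [-0.892, 0.452, -0.002], [0.001, -0.004, -1.0]]
wrist_force: [-1.4, -0.0, 3.3]
gripper_width: 0.007
gripper_force: 1.4
```

{"method": "drive_tool", "body": {
  "rows": [
    [0, 0, 0, -5, 0, 0, 0],
    [0, 0, 0, -5, 0, 0, 0],
    [0, 0, 0, -5, 0, 0, 0],
    [0, 0, 0, -5, 0, 0, 0],
    [0, 0, 0, 0, 0, 0, 0]
  ]
}}

```text
time_s: 20.4
tcp_pos: [0.4904, 0.1734, 0.2099]
ee_rot: [[-0.452, -0.892, 0.003], [-0.892, 0.452, -0.002], [0.001, -0.004, -1.0]]
wrist_force: [-2.4, -0.2, 3.1]
gripper_width: 0.007
gripper_force: 1.9
```

{"method": "drive_tool", "body": {
  "rows": [
    [0, 0, 0, -5, 0, 0, 0],
    [0, 0, 0, -5, 0, 0, 0],
    [0, 0, 0, -5, 0, 0, 0],
    [0, 0, 0, -5, 0, 0, 0],
    [0, 0, 0, 0, 0, 0, 0]
  ]
}}

```text
time_s: 20.82
tcp_pos: [0.4905, 0.1734, 0.1901]
ee_rot: [[-0.452, -0.892, 0.003], [-0.892, 0.452, -0.002], [0.001, -0.004, -1.0]]
wrist_force: [-1.4, -0.0, 5.6]
gripper_width: 0.005
gripper_force: 2.5
```

{"method": "drive_tool", "body": {
  "rows": [
    [0, 0, 0, -3, 0, 0, 0],
    [0, 0, 0, -2, 0, 0, 0],
    [0, 0, 0, -2, 0, 0, 0],
    [0, 0, 0, -1, 0, 0, 0],
    [0, 0, 0, 0, 0, 0, 0]
  ]
}}

```text
time_s: 21.23
tcp_pos: [0.4905, 0.1734, 0.1827]
ee_rot: [[-0.452, -0.892, 0.003], [-0.892, 0.452, -0.002], [0.001, -0.004, -1.0]]
wrist_force: [-4.1, -0.7, 7.2]
gripper_width: 0.005
gripper_force: 4.2
```

```bash
python3 -c "
from h import *
from lid import lid
s=sense();print(s['tcp_pos'],s['wrist_force'])
lid('side',.49,.173,(.14,.2))
p=capture('side'); save(p,'side7.png',(210,170,350,350),3)"
```

```text
[0.49047113 0.17343105 0.18268981] [-4.13546879 -0.70133933  7.2080757 ]
side n 55 h 0.1769 mean [0.4988 0.1961 0.1803] circ [489.  172.9] 34.2 slope [0.187 0.045]
  in bar x 453.7 y -80.2
```

View pics/side7.png

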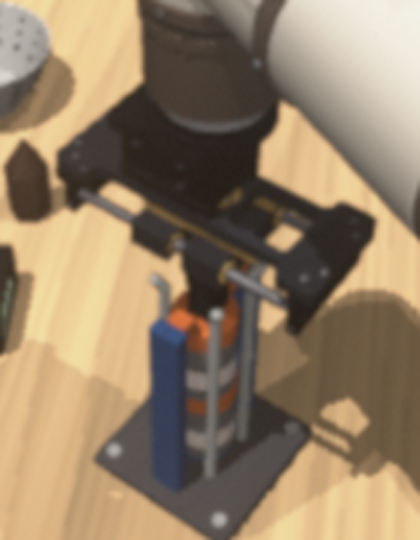

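I have now viewed 11 pictures, one over the limit, so from here I use only numbers. I press 2 mm more, then rise slowly and watch the force.

{"method": "drive_tool", "body": {
  "rows": [
    [0, 0, 0, -1, 0, 0, 0],
    [0, 0, 0, -1, 0, 0, 0],
    [0, 0, 0, 0, 0, 0, 0],
    [0, 0, 0, 0, 0, 0, 0]
  ]
}}

```text
time_s: 21.67
tcp_pos: [0.4905, 0.1734, 0.1809]
ee_rot: [[-0.452, -0.892, 0.003], [-0.892, 0.452, -0.002], [0.001, -0.004, -1.0]]
wrist_force: [-3.7, -1.0, 9.1]
gripper_width: 0.007
gripper_force: 4.7
```

{"method": "drive_tool", "body": {
  "rows": [
    [0, 0, 0, 2, 0, 0, 0],
    [0, 0, 0, 2, 0, 0, 0],
    [0, 0, 0, 1, 0, 0, 0],
    [0, 0, 0, 0, 0, 0, 0]
  ]
}}

```text
time_s: 22.0
tcp_pos: [0.4905, 0.1735, 0.1853]
ee_rot: [[-0.452, -0.892, 0.003], [-0.892, 0.452, -0.002], [0.0, -0.004, -1.0]]
wrist_force: [-3.2, -0.2, 7.5]
gripper_width: 0.006
gripper_force: 3.3
```

{"method": "drive_tool", "body": {
  "rows": [
    [0, 0, 0, 2, 0, 0, 0],
    [0, 0, 0, 2, 0, 0, 0],
    [0, 0, 0, 0, 0, 0, 0],
    [0, 0, 0, 0, 0, 0, 0]
  ]
}}

```text
time_s: 22.33
tcp_pos: [0.4904, 0.1734, 0.1878]
ee_rot: [[-0.452, -0.892, 0.002], [-0.892, 0.452, -0.002], [0.001, -0.003, -1.0]]
wrist_force: [0.1, -0.1, 0.6]
gripper_width: 0.003
gripper_force: 0.0
```

The force drops to zero as the tip passes z≈168, so the pile is latched. I retreat and verify.

{"method": "drive_tool", "body": {
  "rows": [
    [0, 0, 0, 10, 0, 0, 0],
    [0, 0, 0, 30, 0, 0, 0],
    [0, 0, 0, 35, 0, 0, 0],
    [0, 0, 0, 35, 0, 0, 0],
    [0, 0, 0, 20, 0, 0, 0]
  ]
}}

```text
time_s: 22.75
tcp_pos: [0.4916, 0.1737, 0.3229]
ee_rot: [[-0.452, -0.892, 0.008], [-0.892, 0.452, 0.0], [-0.004, -0.007, -1.0]]
wrist_force: [1.0, -0.5, 0.3]
gripper_width: 0.008
gripper_force: 0.0
```

{"method": "drive_tool", "body": {
  "rows": [
    [0, -25, -30, 0, 0, 0, 0],
    [0, -25, -30, 0, 0, 0, 0],
    [0, -20, -30, 0, 0, 0, 0],
    [0, 0, -30, 0, 0, 0, 0],
    [0, 0, -30, 0, 0, 0, 0]
  ]
}}

```text
time_s: 23.17
tcp_pos: [0.4191, 0.0222, 0.3192]
ee_rot: [[-0.451, -0.893, 0.005], [-0.893, 0.451, -0.001], [-0.001, -0.005, -1.0]]
wrist_force: [1.4, -0.1, -0.1]
gripper_width: 0.001
gripper_force: 0.0
```

{"method": "drive_tool", "body": {
  "rows": [
    [0, 0, 0, 0, 0, 0, 0],
    [0, 0, 0, 0, 0, 0, 0],
    [0, 0, 0, 0, 0, 0, 0]
  ]
}}

```text
time_s: 23.42
tcp_pos: [0.4205, 0.0234, 0.3184]
ee_rot: [[-0.453, -0.892, 0.003], [-0.892, 0.453, -0.002], [0.0, -0.004, -1.0]]
wrist_force: [-1.1, -0.1, -0.8]
gripper_width: 0.004
gripper_force: 0.0
```

```bash
python3 -c "
from h import *
from lid import lid
s=sense();print(s['tcp_pos'],s['wrist_force'],s['time_s'])
for n in('side','top'):
    lid(n,.49,.174,(.15,.175),.03); lid(n,.49,.174,(.2,.26))
    q=capture(n)
    for l in('timer','quartz','mortar','colander'):
        for d in masks_of(l,q)[:1]: print(l,np.median(cloud(q,d['region']),0).round(3))
    # orange points of catches above lid: innermost distance along dispenser y
    v,u=np.nonzero(q['z_map']>0);X=world(q,np.c_[u,v]);H=cv2.cvtColor(q['frame'],cv2.COLOR_RGB2HSV)[v,u]
    k=(np.hypot(X[:,0]-.49,X[:,1]-.174)<.05)&(H[:,1]>130)&(H[:,0]<20)&(X[:,2]>.1735)&(X[:,2]<.19)
    w=(X[k,:2]-[.49,.174])@[.454,.891]; print('catch y',np.sort(w).round(3)[::max(1,len(w)//12)])
"
```

```text
[0.42050424 0.02344359 0.31838086] [-1.13053828 -0.14830913 -0.78335547] 23.4167
side n 273 h 0.1684 mean [0.4907 0.1731 0.1675] circ [484.7 174.3] 29.8 slope [-0.034 -0.015]
  in bar x 455.7 y -76.1
side none 0
timer [0.688 0.101 0.049]
quartz [ 0.682 -0.039  0.043]
mortar [0.479 0.195 0.065]
catch y [-0.035 -0.032 -0.029 -0.026 -0.024 -0.021 -0.02  -0.019  0.025  0.028
  0.03   0.033  0.036]
top n 277 h 0.1705 mean [0.4924 0.1744 0.1689] circ [492.2 173.4] 23.0 slope [ 0.014 -0.002]
  in bar x 453.8 y -83.5
top none 0
timer [0.689 0.078 0.051]
quartz [ 0.681 -0.052  0.063]
mortar [0.792 0.2   0.05 ]
colander [ 0.796 -0.208  0.032]
catch y [-0.023 -0.01   0.021  0.022  0.024  0.025  0.026  0.028  0.03   0.032
  0.033  0.035  0.038]
```

The lid is held at 168 mm with both catches in, the bystanders haven't moved and the arm is clear. I hand the job in.

```bash
python3 -c "
from station import finish_job; print(finish_job())"
```

```text
the job is handed in; nothing more can be done
None
```

The canister stood released against the stop bar, was then set into the cage and pressed down; by my measurements its lid is held at catch level, both catches look sprung in, the bystanders measured as unmoved, and I handed the job in at about 23 s (no verdict was returned), though I viewed 11 pictures against the limit of 10.

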